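# Complete the capacitor pyramid in the sloping cradle

### The job

The stack of capacitors in the sloping cradle still lacks two of its six. Take the spare blue one from the tray and saddle it in the free gap of the second layer, on the green ones and beside the blue one already lying there; once it is let go, saddle the orange one on top, in the gap between these two. Both lie parallel to the others with their terminals at the upper end and their plain ends pushed home, flush on the stop bars; press and push gently, never hard against the bars, and leave the other capacitors and the things around where they are.

Things in the scene. Friction and masses are not known exactly. Their poses are not given: they have to be found in the camera images.
- cradle: fixed cradle of aluminium and grey plastic, 165 x 244 mm on the bench and about 165 mm high; origin under the centre of its base board, x pointing away from the robot at yaw 0. Its bed slopes 30 degrees: low towards the robot, with the stop bars at the low end
- bed: sloping bed of the cradle. Origin on its surface, middle of the low end, in the plane of the stop faces (x = 0). x points up the slope (30 degrees above level), y to the left across, z square out of the bed. Capacitor axes lie along x: lower layer y = +81, 0, -81 mm at z = 28 mm; second layer y = +40.5 (present), -40.5 (missing) at z = 66.7; top y = 0 at z = 105.3 (missing)
- gap_right (a point): where the middle of the missing second-layer capacitor belongs when home (bed x = 55, y = -40.5, z = 66.7 mm). Neighbours of one layer stand 25 mm apart; the lower layer's tops are at bed z = 56 mm, so fingertips can reach at most 10 mm below the axis of a capacitor of the second layer
- gap_top (a point): where the middle of the missing top capacitor belongs when home (bed x = 55, y = 0, z = 105.3 mm). The second layer's tops are at bed z = 94.7 mm, so fingertips can reach at most 10 mm below its axis
- stop: aluminium stop: three cross bars, one for each layer, at the low end of the bed, up to bed z = 114 mm; same origin and axes as the bed, faces at x = 0. Capacitors in the stack do not reliably slide down to it by themselves
- tray: fixed grey tray with two pairs of V ridges, 100 x 216 mm; origin under its centre. Two spare capacitors lie level in it along its x axis at y = +50 and -50 mm, axes 38.6 mm above the bench, 44 mm apart; which is left varies. The ridge tops are 30 mm above the bench
- cap_blue: spare blue screw-terminal capacitor, a cylinder 56 mm in diameter and 110 mm long (plus two metal terminals standing 6 mm out of the black end), about 0.35 kg; origin at its middle, own x axis along the cylinder, towards the black terminal end (away from the robot in the tray)
- cap_blue_foot (a point): centre of the plain flat end of the spare blue capacitor, 55 mm from its middle
- cap_orange: spare orange screw-terminal capacitor, a cylinder 56 mm in diameter and 110 mm long (plus two metal terminals standing 6 mm out of the black end), about 0.35 kg; origin at its middle, own x axis along the cylinder, towards the black terminal end (away from the robot in the tray)
- cap_orange_foot (a point): centre of the plain flat end of the orange capacitor, 55 mm from its middle
- low_left: left one of the lower layer, already lying in the cradle: green screw-terminal capacitor, a cylinder 56 mm in diameter and 110 mm long (plus two metal terminals standing 6 mm out of the black end), about 0.35 kg; origin at its middle, own x axis along the cylinder, towards the black terminal end, the upper end
- low_mid: middle one of the lower layer, already lying in the cradle: green screw-terminal capacitor, a cylinder 56 mm in diameter and 110 mm long (plus two metal terminals standing 6 mm out of the black end), about 0.35 kg; origin at its middle, own x axis along the cylinder, towards the black terminal end, the upper end
- low_right: right one of the lower layer, already lying in the cradle: green screw-terminal capacitor, a cylinder 56 mm in diameter and 110 mm long (plus two metal terminals standing 6 mm out of the black end), about 0.35 kg; origin at its middle, own x axis along the cylinder, towards the black terminal end, the upper end
- second_left: left one of the second layer, already lying in the cradle: blue screw-terminal capacitor, a cylinder 56 mm in diameter and 110 mm long (plus two metal terminals standing 6 mm out of the black end), about 0.35 kg; origin at its middle, own x axis along the cylinder, towards the black terminal end, the upper end
- multimeter: dark teal multimeter lying loose on the bench, 150 x 74 x 45 mm; origin under its centre
- spool: loose solder spool standing on its flange, 58 mm in diameter, 40 mm high; origin under its centre

How it is judged:
On the way, in this order (a step that is already met when the one before it is completed fails the run):
1. the spare blue capacitor lies home in the free gap of the second layer, let go (x of cap_blue_foot in the frame of bed between -0.003 and 0.003 m and y of cap_blue in the frame of bed between -0.0455 and -0.0355 m and z of cap_blue in the frame of bed between 0.061675 and 0.070675 m and angle between the x axis of cap_blue and the x axis of bed, either way round below 0.07 rad and contact force between the fingers and cap_blue below 0.1 N and linear speed of cap_blue below 0.02 m/s), for 0.2 s.
2. the orange capacitor lies home on top, let go (x of cap_orange_foot in the frame of bed between -0.003 and 0.003 m and y of cap_orange in the frame of bed between -0.005 and 0.005 m and z of cap_orange in the frame of bed between 0.10035 and 0.10935 m and angle between the x axis of cap_orange and the x axis of bed, either way round below 0.07 rad and contact force between the fingers and cap_orange below 0.1 N and linear speed of cap_orange below 0.02 m/s), for 0.2 s.
At the end, for the whole second after the job is handed in: Both lie in their gaps, released, at rest: plain ends within 3 mm of the stop faces, within 5 mm across the bed, +4/-5 mm in height, parallel to the bed within 4 degrees, terminals up the slope; the other four capacitors within 8 mm of where they lay (all of step 1 and all of step 2 and distance of each of low_left, low_mid, low_right, second_left from where it was at the start of the episode below 0.008 m); the robot touches nothing.
It fails at once if a capacitor is pressed on the stop bars with more than 35 N (contact force between any of cap_blue, cap_orange and stop above 35 N).
It fails at once if one of the other capacitors is shifted by more than 15 mm (distance of any of low_left, low_mid, low_right, second_left from where it was at the start of the episode above 0.015 m).
It fails at once if the multimeter or the solder spool is shifted by more than 15 mm (distance of any of multimeter, spool from where it was at the start of the episode above 0.015 m).
It also fails if it takes over 58 s, if anything falls off the work surface, if the arm or the gripper's body presses on something with over 40 N, if the wrist force passes 120 N, or if a joint passes its speed limit or range.

### The arm

A 7-joint arm with a two-finger parallel gripper is mounted at the origin on a cart in front of the work surface, level with it; the furniture and walls round the work are solid. World frame = base frame: x ahead of the robot, y to its left, z up, the work surface at z = 0. Lengths are in m, angles in rad, forces in N, time in s.
With the tool pointing down it reaches from about 0.425 to 0.875 m from the base axis. Payload 4.7 kg.
Tool frame: the origin (TCP) lies between the finger pads; the fingertips stand arm.nose_length ahead of it and the grasp point (between the pads) lies 6 mm ahead of it (arm.nose_length is the distance from the TCP to the fingertips, in m); z points along the fingers, y is the line along which they close (so a half turn about z gives the same grasp; the last joint's range is limited). The gripper opens to 87 mm and grips with 3 to 60 N. Pads are 19 mm wide; open, the fingers measure 117 mm over their backs; the gripper's body (75 mm by 190 mm) begins 51 mm behind the grasp point.
Start: joints at [-1.127, 0.321, -0.07, 1.45, 0.023, 1.371, -0.057], TCP at [0.271, 0.591, 0.248] pointing down, gripper open.
Joint ranges: [-2.86, 2.86], [-0.3, 2.09], [-1.38, 1.24], [0.06, 2.45], [-1.56, 4.7], [0.09, 2.05], [-2.69, 2.69]. Speed limits (rad/s): [2.57, 2.57, 3.14, 3.14, 3.14, 3.14, 3.14].

### API

Orientations are given as a unit quaternion [x, y, z, w].
In Python, from bench import arm gives the robot as it stands.
- The arm moves only by the tool carry_out, never from a script. Its argument "steps" is a list of rows, each a list of 4 numbers: the shift along the tool's x, y, z in mm, then the turn about the tool's z in degrees. In form: [[dx, dy, dz, spin], ...]. A call has 1 to 12 rows; each row shifts and turns the commanded pose from where the row before left it, along the tool's axes as they then stand; what a row does not reach is not made up. A row lasts 1/12 s, in which the tool goes at most 41.7 mm and 7.16 degrees, less where a joint would pass 70% of its speed; a pose out of reach is approached as far as the arm can. A call is refused whole if a number of a shift passes 41.7 or a number of a turn 7.16, either way. A call with a gripper value outside its range is refused whole. "claw" is the finger opening in mm, from 0 to 87, set as the call begins (left out, the last holds). The fingers move at their own pace and stop on an object; the grip force is fixed at half the most. Time passes only in rows, so rows that do not move let the fingers close. It gives the time, the measured TCP pose, the force, the opening and the grip force at its end, in the units of the state.
- arm.read_state(): the state, without advancing time (a new reading comes with each control period).
- arm.snapshot(name): name is "scene" or "top" or "wrist"; returns a dict with "frame" (400x640x3 uint8, red, green, blue), "z_map" (400x640 float32, m along the optical axis (not along the pixel's ray), 0 where there is no reading), "fx", "fy", "cx", "cy" (pixels), "extrinsics" (4x4, takes a point from world to camera coordinates). Camera axes: x right, y down, z forward; pixel columns grow to the right and rows downward; lengths in m; the calibration is good to about 2 mm. A picture is of the moment at which its call begins.
- arm.close_job(): hands the job in; it is judged then, once.
Trained networks look in a picture, given as the dict that the camera call returned (one of the last four; its "shot" number tells which), for a name from the list of things; names that differ only in an ending like _2 or _b are one class to them, and where a whole thing is asked for, a point or a joint stands for the part that bears it (a point fixed in the world has none). Each returns a list of dicts, best first, with "p" (0 to 1); they miss things now and then, are a little off and sometimes report something else, mostly with a low value. They report only what shows in the picture. A call takes as long as a camera call.
- arm.spot_in(picture, query): "location" ([x, y, z] in m, in world coordinates, good to about 4 mm: the middle of the surface that is visible of it).
- arm.pinpoint(picture, query): "location" ([x, y, z] in m, in world coordinates, good to about 4 mm: a listed point, or the origin of a listed thing).
The state is a dict: "time_s": time; "joint_pos": joint angles; "qvel": joint speeds; "joint_torque": joint torques, N m; "tcp_pos": TCP position; "tool_rot": TCP orientation; "contact_force": force on the tool from outside, world axes, zero at the start; "moment": the same for the moment, N m; "finger_gap": finger opening in m; "grasp_force": force on a finger pad.
Only numpy, scipy, OpenCV 4.12 (cv2) and the standard library are available. Lean on these libraries where they do the work, as an engineer would, in place of code of your own. Each camera call takes 0.05 s, during which the arm holds its last target. There are 200 camera calls.

## Working session

There is one attempt and no reset: what is moved stays moved. The work goes in short steps, Python scripts to look and compute and a tool call to move; the robot and the scene stay as the last step left them, time stands still between calls to the robot, and variables do not carry over. Pictures are saved under pics/ and viewed, at most 10 in all, crops included, and the job is handed in when it is done.

Besides the shell and the picture viewer there is one more tool, called after "Request:" by a JSON object that holds its "fn" and its "kwargs", one argument or row to a line. carry_out: Moves the arm, as the interface text tells. Its arguments: {"type":"object","properties":{"steps":{"type":"array","items":{"type":"array","items":{"type":"number"}}},"claw":{"type":"number"}},"required":["steps"]}

```bash
mkdir -p pics; ls; cat > h.py <<'E'
import numpy as np, cv2
from bench import arm
from scipy.spatial.transform import Rotation as R
np.set_printoptions(precision=4,suppress=True)
def save(p,n): cv2.imwrite('pics/'+n+'.png',p['frame'][...,::-1])
def px(p,X):
    c=p['extrinsics']@np.r_[X,1]; return np.array([p['fx']*c[0]/c[2]+p['cx'],p['fy']*c[1]/c[2]+p['cy']])
def cloud(p):
    z=p['z_map'];v,u=np.mgrid[:z.shape[0],:z.shape[1]]
    c=np.stack([(u-p['cx'])/p['fx']*z,(v-p['cy'])/p['fy']*z,z,np.ones_like(z)],-1)
    w=c@np.linalg.inv(p['extrinsics']).T
    w=w[...,:3]; w[z==0]=np.nan; return w
E
python3 - <<'E'
from h import *
s=arm.read_state();print({k:s[k] for k in('time_s','tcp_pos','tool_rot','contact_force','finger_gap')},arm.nose_length)
for n in('scene','top'):
    p=arm.snapshot(n);save(p,n+'0')
    for q in('cradle','bed','gap_right','gap_top','stop','tray','cap_blue','cap_blue_foot','cap_orange','cap_orange_foot','low_mid','low_right','low_left','second_left','multimeter','spool'):
        print(n,q,[(np.round(d['location'],4).tolist(),round(d['p'],2),px(p,d['location']).round().tolist()) for d in arm.pinpoint(p,q)[:3]])
a=cv2.imread('pics/scene0.png');b=cv2.imread('pics/top0.png');cv2.imwrite('pics/both0.png',cv2.resize(np.vstack([a,b]),(480,600)))
E
```

```text
pics
{'time_s': 0.0, 'tcp_pos': array([0.2707, 0.5904, 0.2465]), 'tool_rot': array([ 0.2132,  0.977 , -0.0009, -0.0001]), 'contact_force': array([0.5083, 0.9635, 0.1337]), 'finger_gap': 0.08734428236714249} 0.025
scene cradle [([0.5811, 0.2264, -0.0006], 0.86, [354.0, 277.0])]
scene bed [([0.5386, 0.2187, 0.0262], 0.75, [365.0, 265.0])]
scene gap_right [([0.5484, 0.1752, 0.1102], 0.91, [357.0, 242.0])]
scene gap_top [([0.5344, 0.2206, 0.1464], 0.59, [371.0, 246.0])]
scene stop [([0.5357, 0.2201, 0.025], 0.87, [366.0, 265.0]), ([0.4761, -0.1998, 0.0084], 0.7, [313.0, 170.0]), ([0.4232, -0.2455, 0.0362], 0.47, [319.0, 151.0])]
scene tray [([0.4766, -0.1991, 0.0057], 0.76, [313.0, 170.0])]
scene cap_blue [([0.4707, -0.2522, 0.0403], 0.87, [307.0, 154.0])]
scene cap_blue_foot [([0.4231, -0.2416, 0.0365], 0.94, [319.0, 152.0])]
scene cap_orange [([0.4926, -0.1565, 0.0419], 0.86, [315.0, 174.0])]
scene cap_orange_foot [([0.4372, -0.1467, 0.0352], 0.6, [330.0, 171.0])]
scene low_mid [([0.5739, 0.2198, 0.0779], 0.73, [357.0, 263.0]), ([0.6751, -0.3204, -0.0033], 0.48, [249.0, 171.0])]
scene 
[... 1156 characters left out ...]
 0.96, [389.0, 249.0])]
top cap_orange [([0.4906, -0.1565, 0.0356], 0.92, [361.0, 228.0])]
top cap_orange_foot [([0.4373, -0.1409, 0.0388], 0.84, [357.0, 244.0])]
top low_mid [([0.5737, 0.2195, 0.0747], 0.71, [242.0, 203.0])]
top low_right [([0.5701, 0.1414, 0.0744], 0.71, [267.0, 204.0])]
top low_left [([0.5685, 0.3029, 0.0802], 0.81, [216.0, 205.0]), ([0.5402, 0.2203, 0.0238], 0.24, [244.0, 216.0])]
top second_left [([0.5505, 0.2594, 0.1096], 0.81, [228.0, 209.0])]
top multimeter [([0.6814, -0.3183, 0.0018], 0.91, [406.0, 171.0]), ([0.5691, 0.3036, 0.0805], 0.66, [215.0, 205.0]), ([0.4741, -0.2025, 0.0008], 0.3, [374.0, 234.0])]
top spool [([0.6783, 0.0032, -0.0045], 0.51, [310.0, 174.0])]
```

View pics/both0.png

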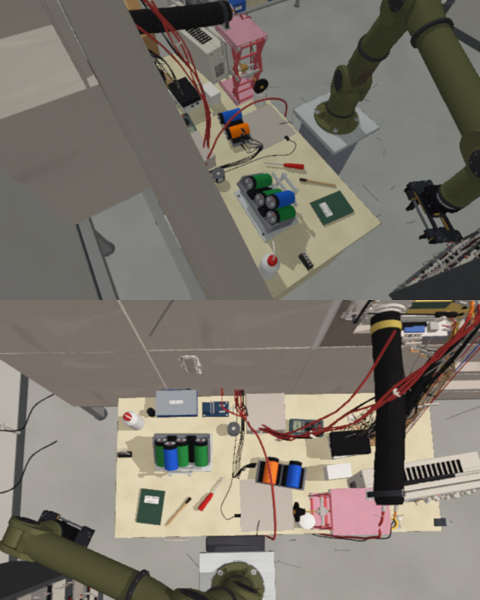

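The scene (top half) shows the cradle at about (355,265) and the tray at about (313,165) in full-resolution pixels. In the top view (lower half) the cradle is at (244,205), the tray at (374,233) with orange left and blue right, and the spool and multimeter lie behind the tray. Next I check the heights along the path and what the wrist camera sees.

```bash
python3 - <<'E'
from h import *
p=arm.snapshot('top');w=cloud(p).reshape(-1,3);w=w[~np.isnan(w[:,0])]
print('cols y from 0.65 to -0.55 step .1; rows x')
for x in np.arange(.2,.85,.05):
    r=[]
    for y in np.arange(.65,-.6,-.05):
        m=(abs(w[:,0]-x)<.025)&(abs(w[:,1]-y)<.025)
        r.append(int(np.nanpercentile(w[m,2],99)*1000) if m.sum()>2 else -999)
    print(round(x,2),r)
q=arm.snapshot('wrist');E=np.linalg.inv(q['extrinsics']);s=arm.read_state()
Rt=R.from_quat(s['tool_rot']).as_matrix()
print('cam in tool',Rt.T@(E[:3,3]-s['tcp_pos']),'\n',Rt.T@E[:3,:3],q['fx'],q['cx'],q['cy'])
print(R.from_quat(s['tool_rot']).as_matrix(), p['fx'],np.linalg.inv(p['extrinsics'])[:3,3])
E
```

```text
cols y from 0.65 to -0.55 step .1; rows x
0.2 [-999, 640, 644, 660, 671, 681, 690, 693, 699, 4, 5, 3, 8, 3, 3, 7, 98, 2, 5, 5, 4, 7, 107, 338, -999]
0.25 [623, 640, 648, 658, 665, 665, 657, 11, 8, 9, 8, 9, 8, 8, 10, 24, 140, 12, 117, 364, 367, 368, 369, 373, -999]
0.3 [341, 637, 641, 637, 9, 17, 17, 15, 16, 9, 9, 9, 26, 33, 10, 16, 173, 175, 215, 366, 367, 367, 409, 415, 418]
0.35 [341, 604, -999, 8, 9, 17, 17, 18, 17, 18, 29, 24, 11, 8, 10, 13, 194, 12, 211, 363, 367, 368, 456, 465, 454]
0.4 [-999, -999, -999, 8, 10, 19, 18, 17, 8, 18, 22, 27, 9, 10, 11, 10, 208, 14, 68, 365, 367, 367, 457, 465, 453]
0.45 [-999, -999, -999, 8, 9, 13, 10, 9, 122, 123, 11, 16, 18, 107, 12, 60, 213, 61, 71, 49, 10, 75, 461, 472, 465]
0.5 [-999, -999, -999, 8, 9, 8, 63, 118, 129, 128, 96, 71, 9, 123, 145, 202, 210, 62, 73, 63, 9, 74, 466, 478, 470]
0.55 [-999, -999, -999, 24, 24, 9, 87, 148, 158, 114, 116, 102, 11, 12, 9, 201, 111, 61, 67, 11, 10, 82, 476, 488, 481]
0.6 [-999, -999, -999, 69, 84, 9, 118, 159, 166, 131, 132, 126, 9, 10, 11, 179, 217, 254, 297, 347, 405, 468, 482, 498, 491]
0.65 [-999, -999, -999, 7, 9, 9, 119, 115, 111, 109, 104, 113, 9, 48, 139, 154, 161, 179, 316, 359, 412, 474, 549, 571, 500]
0.7 [-999, -999, -999, 8, 181, 193, 10, 10, 9, 9, 9, 9, 43, 49, 117, 95, 95, 92, 41, 45, 416, 480, 557, 621, 655]
0.75 [-999, -999, -999, 10, 158, 132, 54, 55, 55, 55, 55, 57, 66, 103, 109, 95, 94, 94, 10, 9, 10, 498, 536, 538, 701]
0.8 [-999, -999, -999, 10, 8, 28, 54, 57, 58, 57, 56, 61, 56, 49, 92, 93, 93, 92, 8, 10, 9, 10, 588, 551, 718]
cam in tool [ 0.0833 -0.0007 -0.1363] 
 [[-0.0003 -0.9536 -0.301 ]
 [ 1.      0.0002 -0.0014]
 [ 0.0014 -0.301   0.9536]] 297.78960277250917 313.63618250481375 201.918125550518
[[-0.9091  0.4167  0.0001]
 [ 0.4167  0.9091  0.0001]
 [-0.      0.0001 -1.    ]] 500.29111940685294 [0.3321 0.0106 1.6401]
```

```bash
python3 - <<'E'
from h import *
a=cv2.imread('pics/top0.png')[120:330,300:480];b=cv2.imread('pics/scene0.png')[60:280,230:410]
a=cv2.resize(a,None,fx=2.2,fy=2.2,interpolation=3)[:460];b=cv2.resize(b,None,fx=2.1,fy=2.1,interpolation=3)[:460]
cv2.imwrite('pics/crop1.png',np.hstack([a,b]))
w=cloud(arm.snapshot('top'));f=cv2.cvtColor(cv2.imread('pics/top0.png'),cv2.COLOR_BGR2HSV)
m=((f[...,0]<6)|(f[...,0]>172))&(f[...,1]>140)&(w[...,2]>.03)
P=w[m];P=P[(P[:,0]>.15)&(P[:,0]<.75)&(P[:,1]>-.4)&(P[:,1]<.1)]
print(P[np.argsort(P[:,0])][::12])
E
```

```text
[[ 0.205  -0.1507  0.0538]
 [ 0.22   -0.153   0.095 ]
 [ 0.2393 -0.1539  0.1206]
 [ 0.2539 -0.3337  0.0801]
 [ 0.2556 -0.3187  0.1737]
 [ 0.2587 -0.3256  0.182 ]
 [ 0.261  -0.3435  0.1797]
 [ 0.2634 -0.153   0.1372]
 [ 0.2754 -0.1523  0.1481]
 [ 0.293  -0.1518  0.1587]
 [ 0.3134 -0.151   0.1727]
 [ 0.3306 -0.148   0.1799]
 [ 0.3478 -0.1484  0.1824]
 [ 0.3562 -0.3619  0.1024]
 [ 0.3653 -0.3626  0.1016]
 [ 0.3748 -0.3185  0.3508]
 [ 0.3791 -0.3381  0.23  ]
 [ 0.393  -0.1453  0.2003]
 [ 0.4103 -0.1432  0.1993]
 [ 0.4273 -0.1405  0.2036]
 [ 0.4412 -0.1375  0.2098]
 [ 0.4556 -0.1381  0.2092]
 [ 0.4725 -0.1325  0.214 ]
 [ 0.4878 -0.131   0.206 ]
 [ 0.5026 -0.1288  0.2042]
 [ 0.5142 -0.1262  0.2052]
 [ 0.5285 -0.1814  0.0596]
 [ 0.5452 -0.1195  0.1944]
 [ 0.5678 -0.1124  0.1836]
 [ 0.5909 -0.3053  0.3032]
 [ 0.5945 -0.3092  0.2989]
 [ 0.595  -0.265   0.2582]
 [ 0.5958 -0.3051  0.293 ]
 [ 0.5962 -0.3482  0.3777]
 [ 0.5967 -0.2245  0.1928]
 [ 0.597  -0.3091  0.3002]
 [ 0.5974 -0.2503  0.2623]
 [ 0.5977 -0.3395  0.3716]
 [ 0.5981 -0.3156  0.3075]
 [ 0.5984 -0.2424  0.2433]
 [ 0.5987 -0.2514  0
[... 1251 characters left out ...]
 0.6402 -0.3776  0.4101]
 [ 0.6415 -0.3116  0.3468]
 [ 0.6427 -0.3824  0.4198]
 [ 0.6437 -0.1605  0.1471]
 [ 0.6451 -0.3966  0.4385]
 [ 0.646  -0.3881  0.4265]
 [ 0.6479 -0.1472  0.1289]
 [ 0.6496 -0.1497  0.1351]
 [ 0.652  -0.1384  0.1251]
 [ 0.6534 -0.1297  0.1193]
 [ 0.6566 -0.3514  0.3796]
 [ 0.6586 -0.3562  0.3815]
 [ 0.6613 -0.1096  0.0997]
 [ 0.6654 -0.1132  0.0951]
 [ 0.6718 -0.3723  0.4093]
 [ 0.6773 -0.3806  0.4168]
 [ 0.6832 -0.384   0.4316]
 [ 0.6892 -0.3407  0.0397]
 [ 0.6951 -0.3937  0.451 ]
 [ 0.7135 -0.0488  0.076 ]
 [ 0.72   -0.0361  0.0776]
 [ 0.7241 -0.0328  0.0875]
 [ 0.7287 -0.0519  0.0936]
 [ 0.7323 -0.0393  0.0932]
 [ 0.7374 -0.0078  0.0635]
 [ 0.7437 -0.0204  0.1011]]
```

View pics/crop1.png

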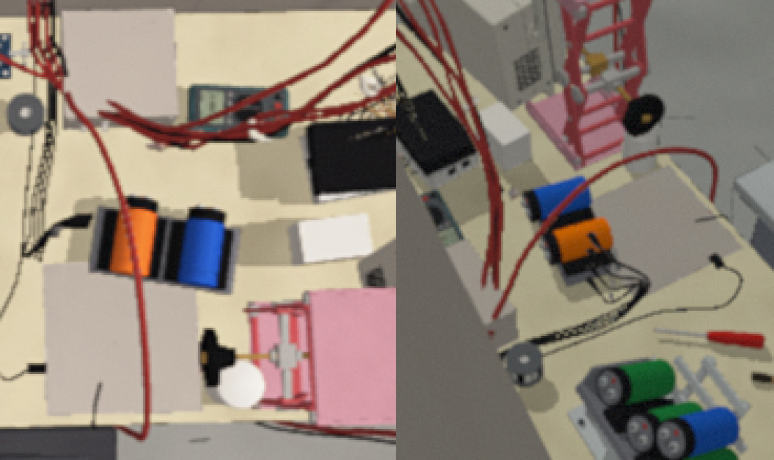

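The picture shows the tray in the left crop, with orange at (135,240) and blue at (205,245). A red cable arches over the orange one at about z = 0.21, y = -0.13, so the blue one can be reached clear of it. I'll go to the cradle first for a close view.

Request:
{"fn": "carry_out", "kwargs": {
  "steps": [
    [-30,-20,-4.5,0],
    [-30,-20,-4.5,0],
    [-30,-20,-4.5,0],
    [-30,-20,-4.5,0],
    [-30,-20,-4.5,0],
    [-30,-20,-4.5,0],
    [-30,-20,-4.5,0],
    [-30,-20,-4.5,0],
    [-30,-20,-4.5,-6],
    [-30,-17,-4.5,-6],
    [-30,-14,-4.5,-6],
    [-30,-11,-4.5,-6]
  ]
}}

```text
time_s: 2.85
tcp_pos: [0.5201, 0.2518, 0.3027]
tool_rot: [0.004, 1.0, 0.0, 0.001]
contact_force: [0.1, 0.6, -0.4]
finger_gap: 0.087
grasp_force: 0.0
```

```bash
cat >> h.py <<'E'
def st():
    s=arm.read_state();M=R.from_quat(s['tool_rot']).as_matrix()
    print('t %.2f'%s['time_s'],'tcp',s['tcp_pos'],'yaw_y %.2f'%np.degrees(np.arctan2(M[1,1],M[0,1])),'F',s['contact_force'].round(1),'gap %.1f'%(s['finger_gap']*1e3),'grip %.1f'%s['grasp_force'],'q',s['joint_pos'].round(2),'tilt',M[:,2].round(4));return s,M
E
python3 - <<'E'
from h import *
st();p=arm.snapshot('wrist');save(p,'w1');np.save('w1.npy',cloud(p))
for q in('bed','gap_right','gap_top','stop','low_mid','low_right','low_left','second_left'):
    print(q,[(np.round(d['location'],4).tolist(),round(d['p'],2),px(p,d['location']).round().tolist()) for d in arm.pinpoint(p,q)[:2]])
E
```

```text
t 2.85 tcp [0.5201 0.2518 0.3027] yaw_y 89.57 F [ 0.1  0.6 -0.4] gap 87.0 grip 0.0 q [-0.67  0.14  0.2   1.56 -0.03  1.44  1.09] tilt [ 0.0011  0.0004 -1.    ]
bed []
gap_right []
gap_top []
stop [([0.4908, -0.1532, 0.0375], 0.48, [13.0, 153.0])]
low_mid [([0.5715, 0.219, 0.0785], 0.94, [289.0, 218.0]), ([0.5679, 0.1409, 0.0789], 0.36, [229.0, 216.0])]
low_right [([0.5681, 0.1415, 0.0771], 0.63, [229.0, 215.0])]
low_left [([0.5742, 0.3036, 0.0789], 0.67, [355.0, 219.0]), ([0.5504, 0.1864, 0.111], 0.38, [259.0, 211.0])]
second_left [([0.5501, 0.263, 0.1136], 0.9, [324.0, 211.0])]
```

View pics/w1.png

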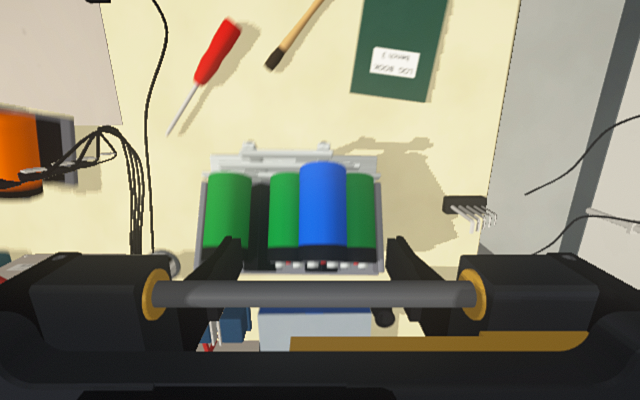

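The wrist view shows the cradle with the plain ends at the top (v≈165-178) and the blue second-layer capacitor at (322,210). The gap is left of it at u≈260. Next I fit the bed pose to the cylinders in the depth data, using the wrist and top views.

```bash
cat >> h.py <<'E'
from scipy.optimize import least_squares
def bedR(psi,t=np.radians(30)):
    return R.from_euler('z',psi).as_matrix()@np.array([[np.cos(t),0,-np.sin(t)],[0,1,0],[np.sin(t),0,np.cos(t)]])
def hue(f): return cv2.cvtColor(f,cv2.COLOR_RGB2HSV)
def mask(f,c):
    h=hue(f);lo,hi=dict(blue=(105,125),green=(45,85),orange=(8,20))[c]
    return (h[...,0]>lo)&(h[...,0]<hi)&(h[...,1]>120)&(h[...,2]>40)
E
cat > fitbed.py <<'E'
from h import *
def fit(p):
    w=cloud(p);f=p['frame'];A=[]
    for c in('green','blue'):
        m=cv2.erode(mask(f,c).astype(np.uint8),np.ones((3,3)))>0
        P=w[m];P=P[(P[:,0]>.48)&(P[:,0]<.68)&(P[:,1]>.08)&(P[:,1]<.36)&(P[:,2]>.04)];A.append(P)
    axg=np.array([[81,28],[0,28],[-81,28]])/1e3;axb=np.array([[40.5,66.7]])/1e3
    def res(v):
        B=bedR(v[0],v[4]);o=np.array([v[1],v[2],v[3]]);r=[]
        for P,ax in zip(A,(axg,axb)):
            q=(P-o)@B;d=np.hypot(q[:,1,None]-ax[:,0],q[:,2,None]-ax[:,1])-.028
            r.append(d[np.arange(len(d)),abs(d).argmin(1)])
        return np.r_[np.concatenate(r)*1e3/1.5]
    def full(v): return np.r_[res(np.r_[v[0],.54,v[1],v[2],v[3]])]
    s=least_squares(full,[0,.222,.026,np.radians(30)],loss='soft_l1')
    psi,y,z,t=s.x;B=bedR(psi,t);o=np.array([.54,y,z])
    e=[]
    for P in A:
        q=(P-o)@B;e.append([np.percentile(q[:,0],1),np.percentile(q[:,0],99),len(q)])
    print('yaw %.2f slope %.2f'%tuple(np.degrees([psi,t])),'o',o,'rms mm',np.sqrt(np.mean(s.fun**2))*1.5,'ends',np.array(e))
    return psi,o
if __name__=='__main__':
    for n in('wrist','top'): fit(arm.snapshot(n))
E
python3 fitbed.py
```

```text
yaw -1.44 slope 29.90 o [0.54   0.2209 0.0274] rms mm 0.6572351170624471 ends [[   0.001     0.087  6598.    ]
 [   0.        0.0877 3539.    ]]
yaw -1.62 slope 30.23 o [0.54   0.2224 0.0274] rms mm 2.7085737922636164 ends [[  0.0105   0.0901 369.    ]
 [  0.0073   0.0216  17.    ]]
```

```bash
python3 - <<'E'
from h import *
for n in('top','scene'):
    p=arm.snapshot(n);w=cloud(p).reshape(-1,3)
    for zl in(.1,.15,.2,.25,.3,.34):
        r=[]
        for y in np.arange(-.18,-.44,-.02):
            m=(abs(w[:,1]-y)<.01)&(w[:,2]>zl)&(w[:,2]<zl+.1)&(w[:,0]<.56)&(w[:,0]>.25)
            r.append((round(np.nanmax(w[m,0]),3) if m.sum()>1 else 0))
        print(n,zl,r)
E
```

```text
top 0.1 [0, 0, np.float64(0.355), np.float64(0.355), np.float64(0.331), np.float64(0.319), np.float64(0.319), np.float64(0.387), np.float64(0.387), np.float64(0.379), np.float64(0.377), 0, 0]
top 0.15 [0, 0, np.float64(0.355), np.float64(0.355), np.float64(0.331), np.float64(0.319), np.float64(0.319), np.float64(0.387), np.float64(0.387), np.float64(0.375), 0, 0, 0]
top 0.2 [0, 0, np.float64(0.343), np.float64(0.343), 0, 0, 0, np.float64(0.383), np.float64(0.384), 0, 0, 0, 0]
top 0.25 [0, 0, 0, 0, 0, 0, 0, np.float64(0.394), np.float64(0.373), 0, 0, 0, 0]
top 0.3 [0, 0, 0, 0, 0, 0, 0, np.float64(0.394), np.float64(0.394), np.float64(0.394), np.float64(0.393), np.float64(0.393), np.float64(0.393)]
top 0.34 [0, 0, 0, 0, 0, 0, 0, np.float64(0.393), np.float64(0.394), np.float64(0.394), np.float64(0.393), np.float64(0.393), np.float64(0.393)]
scene 0.1 [0, 0, np.float64(0.354), np.float64(0.353), np.float64(0.327), np.float64(0.318), np.float64(0.318), np.float64(0.388), np.float64(0.387), np.float64(0.387), np.float64(0.387), np.float64(0.386), np.float64(0.317)]
scene 0.15 [0, 0, np.float64(0.354), np.float64(0.353), np.float64(0.327), np.float64(0.318), np.float64(0.318), np.float64(0.388), np.float64(0.387), np.float64(0.387), np.float64(0.387), np.float64(0.386), np.float64(0.317)]
scene 0.2 [0, 0, np.float64(0.34), np.float64(0.34), 0, 0, 0, np.float64(0.384), np.float64(0.384), np.float64(0.384), np.float64(0.382), 0, 0]
scene 0.25 [0, 0, 0, 0, 0, 0, np.float64(0.373), np.float64(0.392), np.float64(0.393), np.float64(0.394), np.float64(0.395), np.float64(0.394), np.float64(0.393)]
scene 0.3 [0, 0, 0, 0, 0, 0, np.float64(0.373), np.float64(0.394), np.float64(0.393), np.float64(0.394), np.float64(0.395), np.float64(0.394), np.float64(0.396)]
scene 0.34 [0, 0, 0, 0, 0, 0, np.float64(0.373), np.float64(0.394), np.float64(0.393), np.float64(0.394), np.float64(0.393), np.float64(0.394), np.float64(0.396)]
```

```bash
cat >> h.py <<'E'
def plan(p,yaw,n,p0=None,yaw0=None):
    s=arm.read_state();M=R.from_quat(s['tool_rot']).as_matrix()
    p0=s['tcp_pos'] if p0 is None else np.array(p0);yaw0=np.degrees(np.arctan2(M[1,1],M[0,1])) if yaw0 is None else yaw0
    d=(np.array(p)-p0)*1e3;sp=-(yaw-yaw0)
    print('from',p0,yaw0,'total',d,'spin',sp)
    a=np.radians(yaw);y=np.array([np.cos(a),np.sin(a)]);x=np.array([-y[1],y[0]])  # axes after spin
    a0=np.radians(yaw0);y0=np.array([np.cos(a0),np.sin(a0)]);x0=np.array([-y0[1],y0[0]])
    print('spin first: per row',np.r_[x@d[:2],y@d[:2],-d[2]]/n,' spin last: per row',np.r_[x0@d[:2],y0@d[:2],-d[2]]/n)
E
python3 - <<'E'
from h import *
st();plan([.475,-.25,.30],79,12)
E
```

```text
t 3.50 tcp [0.5187 0.2549 0.3016] yaw_y 89.43 F [-0.1  0.3  0.8] gap 87.0 grip 0.0 q [-0.67  0.14  0.19  1.56 -0.03  1.44  1.08] tilt [ 0.0001  0.0002 -1.    ]
from [0.5187 0.2549 0.3016] 89.42856390717573 total [ -43.6527 -504.9297   -1.6295] spin 10.428563907175729
spin first: per row [ -4.4579 -41.9985   0.1358]  spin last: per row [  3.2179 -42.1117   0.1358]
```

Request:
{"fn": "carry_out", "kwargs": {
  "steps": [
    [3,-41,0,0],
    [3,-41,0,0],
    [3,-41,0,0],
    [3,-41,0,0],
    [3,-41,0,0],
    [3,-41,0,0],
    [3,-41,0,0],
    [3,-41,0,0],
    [3,-41,0,0],
    [3,-41,0,3.5],
    [1,-41,0,3.5],
    [-1,-41,0,3.4]
  ]
}}

```text
time_s: 4.5
tcp_pos: [0.4757, -0.2385, 0.302]
tool_rot: [0.097, 0.995, 0.0, 0.001]
contact_force: [0.7, -0.1, -0.3]
finger_gap: 0.087
grasp_force: 0.0
```

```bash
cat > tray.py <<'E'
from h import *
p=arm.snapshot('top');st()
def cyl(p,c):
    w=cloud(p);m=cv2.erode(mask(p['frame'],c).astype(np.uint8),np.ones((3,3)))>0
    P=w[m];P=P[(P[:,0]>.38)&(P[:,0]<.58)&(P[:,1]>-.34)&(P[:,1]<-.08)&(P[:,2]>.02)&(P[:,2]<.09)]
    def res(v):
        a=np.array([np.cos(v[0]),np.sin(v[0])]);n=np.array([-a[1],a[0]])
        return (np.hypot((P[:,:2]-[.475,0])@n-v[1],P[:,2]-v[2])-.028)*1e3
    s=least_squares(res,[-.19,np.median(P[:,1]),.0386],loss='soft_l1')
    a=np.array([np.cos(s.x[0]),np.sin(s.x[0])]);n=np.array([-a[1],a[0]])
    t=(P[:,:2]-[.475,0])@a;lo,hi=np.percentile(t,[1,99])
    print(c,'yaw %.2f'%np.degrees(s.x[0]),'axis z %.4f'%s.x[2],'rms',np.sqrt(np.mean(s.fun**2)),'foot xy',np.array([.475,0])+lo*a+s.x[1]*n,'mid',np.array([.475,0])+(lo+.055)*a+s.x[1]*n,'colour len',hi-lo,len(P))
q=arm.snapshot('wrist');save(q,'w2')
for c in('blue','orange'):cyl(q,c)
for n in('cap_blue','cap_orange','cap_blue_foot'):
    print(n,[(np.round(d['location'],4).tolist(),round(d['p'],2),px(q,d['location']).round().tolist()) for d in arm.pinpoint(q,n)[:2]])
E
python3 tray.py
```

```text
t 4.55 tcp [ 0.4726 -0.2485  0.3023] yaw_y 78.01 F [-2.  -6.6  1.2] gap 87.0 grip 0.0 q [-0.21  0.04  0.66  1.68 -0.02  1.43  1.82] tilt [ 0.0008 -0.0067 -1.    ]
blue yaw -10.69 axis z 0.0368 rms 1.668675463531854 foot xy [ 0.4184 -0.2437] mid [ 0.4724 -0.2539] colour len 0.09008784380531797 2725
orange yaw -10.60 axis z 0.0366 rms 1.8505482835583236 foot xy [ 0.4363 -0.1453] mid [ 0.4904 -0.1554] colour len 0.09071056459539414 2888
cap_blue [([0.5702, 0.1436, 0.0783], 0.74, [641.0, 190.0]), ([0.4712, -0.2549, 0.0369], 0.68, [311.0, 171.0])]
cap_orange [([0.4891, -0.1557, 0.0368], 0.87, [385.0, 169.0])]
cap_blue_foot [([0.4218, -0.2438, 0.0395], 0.68, [311.0, 134.0])]
```

View pics/w2.png

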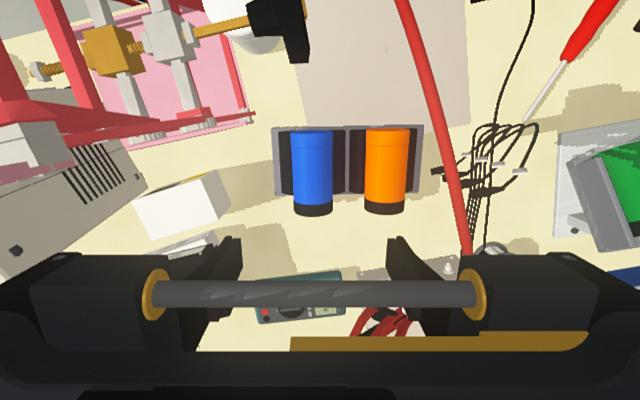

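The wrist view shows blue at (312,170) and orange at (387,170) in the tray, feet at the top, with the cable passing right of orange. I measure again now that the arm has settled.

```bash
python3 tray.py; python3 -c "
from h import *
plan([.480,-.2555,.0600],79.35,8)"
```

```text
t 4.80 tcp [ 0.4767 -0.2352  0.3014] yaw_y 79.12 F [0.2 0.1 0.5] gap 86.8 grip 0.0 q [-0.21  0.04  0.65  1.68 -0.02  1.43  1.82] tilt [ 0.     0.001 -1.   ]
blue yaw -10.70 axis z 0.0367 rms 1.3878732482901128 foot xy [ 0.4184 -0.2437] mid [ 0.4725 -0.2539] colour len 0.0903984628725662 2752
orange yaw -10.59 axis z 0.0367 rms 1.5725882517526468 foot xy [ 0.4363 -0.1453] mid [ 0.4904 -0.1554] colour len 0.09077961497831864 2858
cap_blue [([0.4707, -0.2538, 0.0396], 0.59, [300.0, 171.0])]
cap_orange [([0.4904, -0.152, 0.0381], 0.66, [376.0, 171.0])]
cap_blue_foot [([0.4217, -0.2449, 0.0374], 0.76, [299.0, 133.0])]
from [ 0.4767 -0.2353  0.3015] 79.14152878677582 total [   3.2973  -20.2052 -241.5229] spin -0.20847121322417195
spin first: per row [-0.8718 -2.406  30.1904]  spin last: per row [-0.8806 -2.4028 30.1904]
```

Request:
{"fn": "carry_out", "kwargs": {
  "steps": [
    [-2,-10,10,0],
    [-2,-10,31,0],
    [-2,0,35,0],
    [-1,0,35,0],
    [0,0,35,0],
    [0,0,35,0],
    [0,0,30,0],
    [0,0,20,0],
    [0,0,10,0],
    [0,0,0,0],
    [0,0,0,0]
  ]
}}

```text
time_s: 5.92
tcp_pos: [0.4798, -0.2576, 0.061]
tool_rot: [0.096, 0.995, -0.0, 0.0]
contact_force: [0.2, -0.5, 0.2]
finger_gap: 0.0867
grasp_force: 0.0
```

```bash
python3 -c "
from h import *
st()"
```

```text
t 5.92 tcp [ 0.4798 -0.2576  0.061 ] yaw_y 79.02 F [ 0.2 -0.5  0.2] gap 86.7 grip 0.0 q [-0.11  0.31  0.64  1.94 -0.22  0.97  2.01] tilt [ 0.0003 -0.0002 -1.    ]
```

Request:
{"fn": "carry_out", "kwargs": {
  "steps": [
    [0,2,1,0],
    [0,0,0,0],
    [0,0,0,0],
    [0,0,0,0],
    [0,0,0,0],
    [0,0,0,0]
  ],
  "claw": 40
}}

```text
time_s: 6.42
tcp_pos: [0.4803, -0.2542, 0.06]
tool_rot: [0.096, 0.995, 0.002, 0.0]
contact_force: [0.9, 8.1, 4.5]
finger_gap: 0.0548
grasp_force: 5.5
```

```bash
python3 -c "
from h import *
st()"
```

```text
t 6.42 tcp [ 0.4803 -0.2542  0.06  ] yaw_y 78.97 F [0.9 8.1 4.5] gap 54.8 grip 5.5 q [-0.12  0.31  0.64  1.94 -0.23  0.96  2.01] tilt [ 0.0011  0.0029 -1.    ]
```

Request:
{"fn": "carry_out", "kwargs": {
  "steps": [
    [0,0,0,0],
    [0,0,-5,0],
    [0,0,-15,0],
    [0,0,-30,0],
    [0,0,-35,0],
    [0,0,-35,0],
    [0,0,-35,0],
    [0,0,-35,0],
    [0,0,-30,0],
    [0,0,-15,0],
    [0,0,-5,0],
    [0,0,0,0]
  ]
}}

```text
time_s: 7.42
tcp_pos: [0.4795, -0.2566, 0.3001]
tool_rot: [0.097, 0.995, -0.0, 0.001]
contact_force: [-0.2, -0.1, -4.6]
finger_gap: 0.0545
grasp_force: 30.0
```

```bash
python3 - <<'E'
from h import *
st()
o=np.array([.5388,.2214,.0270]);B=bedR(np.radians(-1.5))
w=lambda x,y,z:o+B@(np.array([x,y,z])/1e3)
for n,y,z in(('right',-40.5,66.7),('top',0,105.3)):
    print(n,'home',w(55,y,z),'grip home(+8)',w(63,y,z)+[0,0,.021],'grip +6 up',w(69,y,z)+[0,0,.021])
print('downslope dir',-B[:,0],'normal',B[:,2])
plan([.5645,.178,.28],88.5,12)
E
```

```text
t 7.42 tcp [ 0.4795 -0.2566  0.3001] yaw_y 78.92 F [-0.2 -0.1 -4.6] gap 54.5 grip 30.0 q [-0.2   0.07  0.68  1.66 -0.04  1.43  1.86] tilt [ 0.0012 -0.0009 -1.    ]
right home [0.552  0.1805 0.1123] grip home(+8) [0.5589 0.1804 0.1373] grip +6 up [0.5641 0.1802 0.1403]
top home [0.5338 0.2215 0.1457] grip home(+8) [0.5407 0.2214 0.1707] grip +6 up [0.5459 0.2212 0.1737]
downslope dir [-0.8657  0.0227 -0.5   ] normal [-0.4998  0.0131  0.866 ]
from [ 0.4795 -0.2566  0.3001] 78.92278112873332 total [ 84.9926 434.6278 -20.1161] spin -9.57721887126668
spin first: per row [-6.1322 36.392   1.6763]  spin last: per row [ 0.0081 36.905   1.6763]
```

Request:
{"fn": "carry_out", "kwargs": {
  "steps": [
    [0,20,0,0],
    [0,40,0,0],
    [0,41,0,0],
    [0,41,0,0],
    [0,41,0,0],
    [0,41,0,0],
    [0,41,0,0],
    [0,41,0,-2],
    [-1,41,0,-2],
    [-3,41,0,-2],
    [-3,35,2,-2],
    [-4,20,5,-1.6]
  ]
}}

```text
time_s: 8.42
tcp_pos: [0.5634, 0.1852, 0.2897]
tool_rot: [0.009, 1.0, 0.0, -0.002]
contact_force: [-0.1, 0.6, -2.9]
finger_gap: 0.0543
grasp_force: 30.0
```

```bash
python3 - <<'E'
from h import *
p=arm.snapshot('wrist');st();p=arm.snapshot('wrist');save(p,'w3')
m=mask(p['frame'],'blue');n,l,s,c=cv2.connectedComponentsWithStats(m.astype(np.uint8))
w=cloud(p)
for i in range(1,n):
    if s[i][4]>300: P=w[l==i];P=P[~np.isnan(P[:,0])];print(s[i],np.percentile(P,[1,50,99],axis=0).tolist())
plan([.5641,.1802,.20],88.5,4)
E
python3 fitbed.py
```

```text
t 8.47 tcp [0.5632 0.1883 0.2878] yaw_y 89.28 F [ 0.3  4.6 -4. ] gap 54.8 grip 30.0 q [-0.62  0.19  0.3   1.54 -0.06  1.42  1.24] tilt [-0.005   0.0015 -1.    ]
[  261   121   150   160 17314] [[0.49730241338899833, 0.16238800904754624, 0.1036484126543644], [0.5284270999714544, 0.1948373863564047, 0.28686370711160014], [0.5710402646897762, 0.2819042375451059, 0.2939830822492401]]
[ 271  307   87   24 1583] [[0.5788901705296199, 0.16393408364900375, 0.27738947677980896], [0.587059063539251, 0.1873881921704958, 0.29056620695349117], [0.5937361281663941, 0.21040034844979003, 0.2930051669508397]]
from [0.5629 0.1847 0.2881] 89.0454671118047 total [  1.2092  -4.4718 -88.0513] spin 0.5454671118046974
spin first: per row [-0.3315 -1.1097 22.0128]  spin last: per row [-0.3209 -1.1128 22.0128]
yaw -83.76 slope 51.97 o [ 0.54   -0.2478  0.7048] rms mm 19.61579527531157 ends [[   -0.8432    -0.6893  2243.    ]
 [   -0.7874    -0.5806 18192.    ]]Traceback (most recent call last):
  File "fitbed.py", line 23, in <module>
    for n in('wrist','top'): fit(arm.snapshot(n))
                             ~~~^^^^^^^^^^^^^^^^^
  File "fitbed.py", line 19, in fit
    q=(P-o)@B;e.append([np.percentile(q[:,0],1),np.percentile(q[:,0],99),len(q)])
                        ~~~~~~~~~~~~~^^^^^^^^^^
    return _quantile_unchecked(
        a, q, axis, out, overwrite_input, method, keepdims, weights)
    return _ureduce(a,
                    func=_quantile_ureduce_func,
    ...<5 lines>...
                    overwrite_input=overwrite_input,
                    method=method)
    r = func(a, **kwargs)
    result = _quantile(arr,
                       quantiles=q,
    ...<2 lines>...
                       out=out,
                       weights=wgt)
    slices_having_nans = np.isnan(arr[-1, ...])
                                  ~~~^^^^^^^^^
IndexError: index -1 is out of bounds for axis 0 with size 0
```

View pics/w3.png

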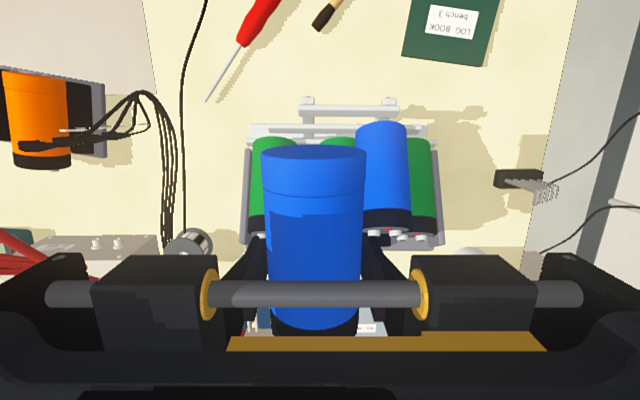

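The held blue capacitor hangs level in the gripper (310,230), above the gap to the left of the seated blue one (385,180). I lower it until just before first contact.

Request:
{"fn": "carry_out", "kwargs": {
  "steps": [
    [-1,-4,10,0.5],
    [0,0,25,0],
    [0,0,30,0],
    [0,0,25,0],
    [0,0,10,0],
    [0,0,5,0],
    [0,0,5,0],
    [0,0,0,0]
  ]
}}

```text
time_s: 9.28
tcp_pos: [0.566, 0.1749, 0.1829]
tool_rot: [0.017, 1.0, 0.0, 0.0]
contact_force: [-0.0, 0.2, -4.2]
finger_gap: 0.0542
grasp_force: 30.0
```

```bash
python3 -c "
from h import *
st();plan([.5641,.1802,.1403],88.5,10)"
```

```text
t 9.28 tcp [0.566  0.1749 0.1829] yaw_y 88.01 F [-0.   0.2 -4.2] gap 54.2 grip 30.0 q [-0.6   0.24  0.3   1.7  -0.08  1.22  1.25] tilt [ 0.0008  0.0001 -1.    ]
from [0.566  0.1749 0.1829] 88.0104471703009 total [ -1.8903   5.2938 -42.5703] spin -0.4895528296990932
spin first: per row [0.2028 0.5242 4.257 ]  spin last: per row [0.2073 0.5225 4.257 ]
```

Request:
{"fn": "carry_out", "kwargs": {
  "steps": [
    [2,5,4,-0.5],
    [0,0,4,0],
    [0,0,4,0],
    [0,0,3,0],
    [0,0,3,0],
    [0,0,0,0]
  ]
}}

```text
time_s: 9.78
tcp_pos: [0.5636, 0.1807, 0.1641]
tool_rot: [0.012, 1.0, -0.0, -0.0]
contact_force: [-0.5, 0.2, -3.2]
finger_gap: 0.0544
grasp_force: 30.0
```

```bash
python3 -c "
from h import *
st();plan([.5641,.1802,.1403],88.5,10)"
```

```text
t 9.78 tcp [0.5636 0.1807 0.1641] yaw_y 88.58 F [-0.5  0.2 -3.2] gap 54.4 grip 30.0 q [-0.61  0.26  0.3   1.72 -0.08  1.18  1.25] tilt [-0.0004 -0.0001 -1.    ]
from [0.5636 0.1807 0.1641] 88.58232590216745 total [  0.5401  -0.4844 -23.7737] spin 0.0823259021674545
spin first: per row [-0.0553 -0.047   2.3774]  spin last: per row [-0.0552 -0.0471  2.3774]
```

Contact is just starting. I lower 8 mm slowly and watch the force.

Request:
{"fn": "carry_out", "kwargs": {
  "steps": [
    [0,0,2,0],
    [0,0,2,0],
    [0,0,2,0],
    [0,0,2,0],
    [0,0,0,0]
  ]
}}

```text
time_s: 10.2
tcp_pos: [0.5633, 0.1807, 0.1563]
tool_rot: [0.012, 1.0, 0.0, -0.0]
contact_force: [-3.6, -0.1, 2.0]
finger_gap: 0.0549
grasp_force: 30.0
```

```bash
python3 -c "
from h import *
st()"
```

```text
t 10.20 tcp [0.5633 0.1807 0.1563] yaw_y 88.58 F [-3.6 -0.1  2. ] gap 54.9 grip 30.0 q [-0.61  0.26  0.29  1.73 -0.08  1.17  1.26] tilt [-0.0007  0.     -1.    ]
```

Request:
{"fn": "carry_out", "kwargs": {
  "steps": [
    [0,0,2,0],
    [0,0,2,0],
    [0,0,2,0],
    [0,0,2,0],
    [0,0,0,0]
  ]
}}

```text
time_s: 10.62
tcp_pos: [0.5633, 0.1808, 0.1478]
tool_rot: [0.012, 1.0, -0.0, -0.0]
contact_force: [-4.6, 0.6, -0.3]
finger_gap: 0.0544
grasp_force: 30.0
```

```bash
cat > held.py <<'E'
from h import *
import sys
def held(c='blue',box=None):
    st();p=arm.snapshot('wrist');w=cloud(p);m=cv2.erode(mask(p['frame'],c).astype(np.uint8),np.ones((3,3)))
    n,l,s,_=cv2.connectedComponentsWithStats(m);g=px(p,arm.read_state()['tcp_pos'])
    P=w[m>0];T=arm.read_state()['tcp_pos'];P=P[~np.isnan(P[:,0])]
    P=P[(abs(P[:,1]-T[1])<.030)&(abs(P[:,0]-T[0])<.09)&(abs(P[:,2]-T[2])<.06)]
    def res(v):
        a=np.array([np.cos(v[0])*np.cos(v[1]),np.sin(v[0])*np.cos(v[1]),np.sin(v[1])])
        d=P-np.array([T[0],v[2],v[3]]);return (np.linalg.norm(np.cross(d,a),axis=1)-.028)*1e3
    s=least_squares(res,[-.025,.3,T[1],T[2]-.021],loss='soft_l1')
    v=s.x;a=np.array([np.cos(v[0])*np.cos(v[1]),np.sin(v[0])*np.cos(v[1]),np.sin(v[1])]);c0=np.array([T[0],v[2],v[3]])
    t=(P-c0)@a;foot=c0+np.percentile(t,.5)*a
    o=np.array([.5388,.2214,.0270]);B=bedR(np.radians(-1.5))
    print('yaw %.2f pitch %.2f'%tuple(np.degrees(v[:2])),'rms %.2f'%np.sqrt(np.mean(s.fun**2)),'foot bed mm',(foot-o)@B*1e3,'mid bed mm',(foot+.055*a-o)@B*1e3,len(P));return p
if __name__=='__main__':
    p=held(*sys.argv[1:2])
    if len(sys.argv)>2: save(p,sys.argv[2])
E
python3 held.py
```

```text
t 10.62 tcp [0.5633 0.1808 0.1478] yaw_y 88.59 F [-4.6  0.6 -0.3] gap 54.4 grip 30.0 q [-0.61  0.27  0.29  1.73 -0.08  1.15  1.26] tilt [-0.0009 -0.0001 -1.    ]
yaw -1.40 pitch 19.22 rms 0.53 foot bed mm [ 10.5658 -41.0174  83.6037] mid bed mm [ 64.5953 -40.924   73.3175] 13545
```

Request:
{"fn": "carry_out", "kwargs": {
  "steps": [
    [0,0,2,0],
    [0,0,2,0],
    [0,0,2,0],
    [0,0,1,0],
    [0,0,0,0]
  ]
}}

```text
time_s: 11.08
tcp_pos: [0.5638, 0.1808, 0.1414]
tool_rot: [0.012, 1.0, 0.0, 0.0]
contact_force: [-3.8, 0.4, -0.1]
finger_gap: 0.0543
grasp_force: 30.0
```

```bash
python3 held.py
```

```text
t 11.08 tcp [0.5638 0.1808 0.1414] yaw_y 88.58 F [-3.8  0.4 -0.1] gap 54.3 grip 30.0 q [-0.61  0.28  0.29  1.74 -0.09  1.14  1.26] tilt [ 0.0003  0.0002 -1.    ]
yaw -1.37 pitch 27.82 rms 0.54 foot bed mm [  6.861  -40.9036  68.7166] mid bed mm [ 61.821  -40.7966  66.6216] 12875
```

Request:
{"fn": "carry_out", "kwargs": {
  "steps": [
    [0,0,1.2,0],
    [0.9,0,0.5,0],
    [0.9,0,0.5,0],
    [0.9,0,0.5,0],
    [0.9,0,0.5,0],
    [0,0,0,0]
  ]
}}

```text
time_s: 11.63
tcp_pos: [0.5607, 0.1809, 0.1387]
tool_rot: [0.012, 1.0, 0.0, 0.001]
contact_force: [0.3, 2.1, 0.9]
finger_gap: 0.0546
grasp_force: 30.0
```

```bash
python3 held.py
```

```text
t 11.63 tcp [0.5607 0.1809 0.1387] yaw_y 88.58 F [0.3 2.1 0.9] gap 54.6 grip 30.0 q [-0.61  0.27  0.29  1.75 -0.09  1.13  1.26] tilt [ 0.0017  0.0006 -1.    ]
yaw -1.35 pitch 29.28 rms 0.53 foot bed mm [  2.9259 -40.9481  66.3182] mid bed mm [ 57.9214 -40.8266  65.6263] 12738
```

Request:
{"fn": "carry_out", "kwargs": {
  "steps": [
    [0.5,0,0.3,0],
    [0.5,0,0.2,0],
    [0.4,0,0.2,0],
    [0.4,0,0.2,0],
    [0,0,0,0]
  ]
}}

```text
time_s: 12.1
tcp_pos: [0.5585, 0.1809, 0.1375]
tool_rot: [0.012, 1.0, 0.0, 0.0]
contact_force: [1.5, 2.4, 0.6]
finger_gap: 0.0544
grasp_force: 30.0
```

```bash
python3 held.py
```

```text
t 12.10 tcp [0.5585 0.1809 0.1375] yaw_y 88.58 F [1.5 2.4 0.6] gap 54.4 grip 30.0 q [-0.61  0.27  0.29  1.76 -0.08  1.13  1.26] tilt [ 0.0007  0.0003 -1.    ]
yaw -1.31 pitch 29.17 rms 0.53 foot bed mm [  0.4627 -41.0206  66.5572] mid bed mm [ 55.4567 -40.8643  65.7617] 12730
```

Request:
{"fn": "carry_out", "kwargs": {
  "steps": [
    [0.4,0,0.2,0],
    [0.4,0,0.2,0],
    [0.4,0,0.2,0],
    [0,0,0,0]
  ]
}}

```text
time_s: 12.48
tcp_pos: [0.5584, 0.1809, 0.1375]
tool_rot: [0.012, 1.0, 0.0, 0.002]
contact_force: [4.3, 3.0, 0.1]
finger_gap: 0.0544
grasp_force: 30.0
```

```bash
python3 held.py
```

```text
t 12.48 tcp [0.5584 0.1809 0.1375] yaw_y 88.57 F [4.3 3.  0.1] gap 54.4 grip 30.0 q [-0.61  0.27  0.29  1.76 -0.08  1.12  1.25] tilt [ 0.0031  0.0006 -1.    ]
yaw -1.31 pitch 29.21 rms 0.53 foot bed mm [  0.4981 -41.0432  66.548 ] mid bed mm [ 55.4927 -40.8813  65.7922] 12745
```

Seated on the stop: the tool stopped moving and the force rose to about 5 N. I relieve the pressure, open, and rise.

Request:
{"fn": "carry_out", "kwargs": {
  "steps": [
    [-0.9,0,-0.4,0],
    [0,0,0,0],
    [0,0,0,0]
  ]
}}

```text
time_s: 12.78
tcp_pos: [0.5585, 0.1809, 0.1375]
tool_rot: [0.012, 1.0, 0.0, 0.001]
contact_force: [4.4, 3.2, 0.8]
finger_gap: 0.0545
grasp_force: 30.0
```

Request:
{"fn": "carry_out", "kwargs": {
  "steps": [
    [0,0,0,0],
    [0,0,0,0],
    [0,0,0,0],
    [0,0,0,0]
  ],
  "claw": 66
}}

```text
time_s: 13.12
tcp_pos: [0.557, 0.1799, 0.1365]
tool_rot: [0.013, 1.0, -0.001, -0.001]
contact_force: [-0.4, -0.1, -0.4]
finger_gap: 0.0649
grasp_force: 0.0
```

```bash
python3 held.py
```

```text
t 13.12 tcp [0.557  0.1799 0.1365] yaw_y 88.54 F [-0.4 -0.1 -0.4] gap 64.9 grip 0.0 q [-0.61  0.27  0.29  1.76 -0.08  1.13  1.25] tilt [-0.0026 -0.0013 -1.    ]
yaw -1.23 pitch 29.41 rms 0.54 foot bed mm [  0.4151 -41.0834  66.1629] mid bed mm [ 55.4117 -40.8535  65.5922] 12688
```

Request:
{"fn": "carry_out", "kwargs": {
  "steps": [
    [0,0,-10,0],
    [0,0,-20,0],
    [0,0,-30,0],
    [0,0,-35,0],
    [0,0,-35,0],
    [0,0,-25,0],
    [0,0,-10,0],
    [0,0,0,0]
  ],
  "claw": 87
}}

```text
time_s: 13.83
tcp_pos: [0.5592, 0.1809, 0.3059]
tool_rot: [0.013, 1.0, 0.001, 0.003]
contact_force: [1.4, -1.0, 0.4]
finger_gap: 0.0867
grasp_force: 0.0
```

```bash
cat > stack.py <<'E'
from h import *
import sys
st();p=arm.snapshot('wrist');save(p,sys.argv[1]);w=cloud(p)
f=mask(p['frame'],'blue')
o=np.array([.5388,.2214,.0270]);B=bedR(np.radians(-1.5))
q=(w-o)@B*1e3
def one(n,c,y,z):
    m=mask(p['frame'],c)&(abs(q[...,1]-y)<30)&(abs(q[...,2]-z)<35)&(q[...,0]>-15)&(q[...,0]<130);P=q[m]
    P=P[np.hypot(P[:,1]-y,P[:,2]-z)<34]
    if c=='green': P=P[P[:,2]>z]
    def res(v): return np.hypot(P[:,1]-v[0]-v[2]*(P[:,0]-55),P[:,2]-v[1]-v[3]*(P[:,0]-55))-28
    s=least_squares(res,[y,z,0,0],loss='soft_l1');v=s.x
    print(n,'y %.1f z %.1f yaw %.2f pitch %.2f deg'%(v[0],v[1],*np.degrees(v[2:])),'x ends',np.percentile(P[:,0],[.5,2,98]).round(1),'rms %.2f'%np.sqrt(np.mean(s.fun**2)),len(P))
one('second_left','blue',40.5,66.7);one('cap_blue','blue',-40.5,66.7)
one('low_left','green',81,28);one('low_mid','green',0,28);one('low_right','green',-81,28)
if len(sys.argv)>2: one('orange','orange',0,105.3)
E
python3 stack.py w4;  python3 -c "
from h import *
plan([.480,-.15,.33],79.4,10)"
```

```text
t 13.83 tcp [0.5592 0.1809 0.3059] yaw_y 88.57 F [ 1.4 -1.   0.4] gap 86.7 grip 0.0 q [-0.62  0.16  0.3   1.54 -0.05  1.44  1.23] tilt [ 0.0052  0.0023 -1.    ]
second_left y 40.9 z 66.2 yaw 0.32 pitch -0.13 deg x ends [-0.7  0.9 89.1] rms 0.60 4023
cap_blue y -41.1 z 65.7 yaw 0.26 pitch -0.60 deg x ends [ 0.2  1.7 89.6] rms 0.58 3884
low_left y 81.2 z 27.7 yaw 0.19 pitch -0.17 deg x ends [ 0.   1.6 88.6] rms 0.62 1585
low_mid y 0.2 z 27.6 yaw 0.17 pitch -0.19 deg x ends [ 0.3  1.8 88.7] rms 0.68 1656
low_right y -82.2 z 27.6 yaw 0.23 pitch -0.15 deg x ends [ 0.1  1.8 88.8] rms 0.63 2175
from [0.5583 0.1808 0.3032] 88.5682733277744 total [ -78.2926 -330.7701   26.7738] spin 9.1682733277744
spin first: per row [  1.6111 -33.9528  -2.6774]  spin last: per row [  7.0004 -33.2623  -2.6774]
```

View pics/w4.png

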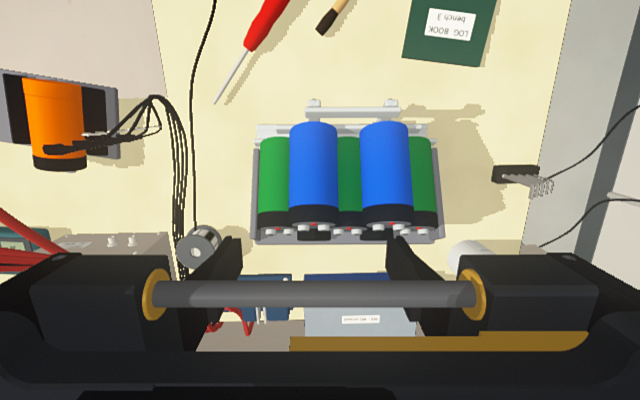

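Blue is home: its foot is within 1 mm of its neighbour's, y = -41 and z = 65.7. The view shows both blue ones side by side at (313,175) and (385,175). Now the orange one.

Request:
{"fn": "carry_out", "kwargs": {
  "steps": [
    [3,-20,0,0],
    [6,-38,0,0],
    [6,-40,0,0],
    [6,-40,0,0],
    [6,-40,0,0],
    [6,-40,0,2],
    [5,-40,0,2],
    [3,-38,0,2],
    [2,-27,0,2],
    [1,-16,0,1.2],
    [0,0,0,0]
  ]
}}

```text
time_s: 14.8
tcp_pos: [0.4945, -0.1595, 0.3007]
tool_rot: [0.096, 0.995, -0.001, -0.001]
contact_force: [-0.0, -0.5, 0.8]
finger_gap: 0.0872
grasp_force: 0.0
```

```bash
python3 tray.py | cut -c1-230; python3 - <<'E'
from h import *
p=arm.snapshot('wrist');w=cloud(p);f=hue(p['frame'])
m=((f[...,0]<5)|(f[...,0]>172))&(f[...,1]>120);P=w[m];P=P[(P[:,2]>.12)&(P[:,0]<.6)&(P[:,1]>-.25)&(P[:,1]<0)]
print('red',P[np.argsort(P[:,0])][::max(1,len(P)//12)])
m=(f[...,2]<60);P=w[m];P=P[(P[:,2]>.07)&(P[:,2]<.25)&(P[:,0]<.6)&(P[:,0]>.4)&(P[:,1]>-.25)&(P[:,1]<0.03)]
print('black',P[np.argsort(P[:,1])][::max(1,len(P)//15)])
plan([.498,-.157,.20],79.4,5)
E
```

```text
t 14.85 tcp [ 0.4956 -0.1564  0.3008] yaw_y 79.22 F [ 1.   0.6 -0. ] gap 86.5 grip 0.0 q [-0.31  0.01  0.58  1.71 -0.01  1.43  1.65] tilt [-0.0024  0.0007 -1.    ]
red [[ 0.3317 -0.1536  0.1759]
 [ 0.3533 -0.145   0.1854]
 [ 0.3729 -0.1494  0.1919]
 [ 0.3925 -0.1424  0.199 ]
 [ 0.4121 -0.1377  0.2022]
 [ 0.4323 -0.1407  0.205 ]
 [ 0.4543 -0.1329  0.2078]
 [ 0.4754 -0.1371  0.2046]
 [ 0.506  -0.1276  0.2023]
 [ 0.5463 -0.1229  0.1883]
 [ 0.5922 -0.2317  0.1967]
 [ 0.5972 -0.2167  0.2119]
 [ 0.6    -0.201   0.1942]]
black [[ 0.5937 -0.2498  0.2317]
 [ 0.595  -0.2468  0.231 ]
 [ 0.5934 -0.2444  0.2286]
 [ 0.5956 -0.2422  0.2255]
 [ 0.5994 -0.2397  0.2209]
 [ 0.5967 -0.2363  0.2208]
 [ 0.5972 -0.2321  0.2149]
 [ 0.5989 -0.2274  0.2128]
 [ 0.5977 -0.2015  0.1833]
 [ 0.5112 -0.0833  0.1427]
 [ 0.5077 -0.0629  0.1011]
 [ 0.5035 -0.0479  0.0945]
 [ 0.4926 -0.0274  0.1227]
 [ 0.4762 -0.0157  0.088 ]
 [ 0.4615 -0.008   0.07  ]
 [ 0.4599  0.0039  0.0978]]
from [ 0.4968 -0.1533  0.3012] 79.55534897779135 total [   1.1759   -3.6852 -101.1984] spin 0.15534897779134837
spin first: per row [-0.3668 -0.6812 20.2397]  spin last: per row [-0.3649 -0.6822 20.2397]
  return _methods._mean(a, axis=axis, dtype=dtype,
  ret = ret.dtype.type(ret / rcount)
Traceback (most recent call last):
  File "tray.py", line 14, in <module>
    for c in('blue','orange'):cyl(q,c)
                              ~~~^^^^^
  File "tray.py", line 9, in cyl
    s=least_squares(res,[-.19,np.median(P[:,1]),.0386],loss='soft_l1')
ValueError: Initial guess is outside of provided bounds
```

View pics/w2.png

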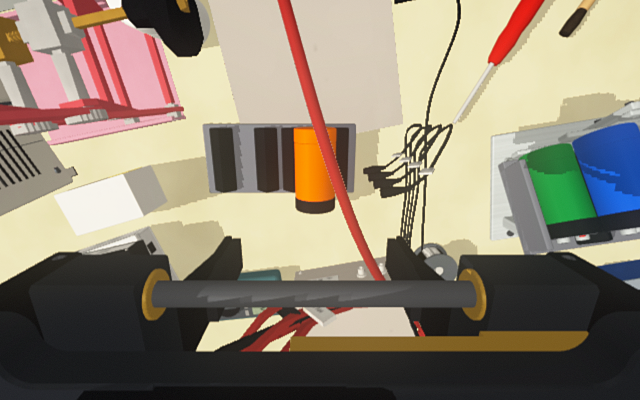

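The view shows orange at (315,165) with the red cable crossing beside it, left of centre between the finger planes. The cable may or may not be solid, so I go down in stages and watch the force.

Request:
{"fn": "carry_out", "kwargs": {
  "steps": [
    [-1,-3.5,15,0.1],
    [0,0,30,0],
    [0,0,35,0],
    [0,0,30,0],
    [0,0,10,0],
    [0,0,5,0],
    [0,0,0,0]
  ]
}}

```text
time_s: 15.53
tcp_pos: [0.4972, -0.1579, 0.1769]
tool_rot: [0.092, 0.996, 0.0, -0.001]
contact_force: [-0.5, 0.3, 1.1]
finger_gap: 0.0869
grasp_force: 0.0
```

Request:
{"fn": "carry_out", "kwargs": {
  "steps": [
    [0,0,3,0],
    [0,0,3,0],
    [0,0,3,0],
    [0,0,2,0],
    [0,0,0,0]
  ]
}}

```text
time_s: 15.95
tcp_pos: [0.4969, -0.1593, 0.1663]
tool_rot: [0.093, 0.996, 0.0, 0.0]
contact_force: [0.2, 0.2, -0.1]
finger_gap: 0.0869
grasp_force: 0.0
```

Request:
{"fn": "carry_out", "kwargs": {
  "steps": [
    [0,0,2,0],
    [0,0,2,0],
    [0,0,2,0],
    [0,0,0,0]
  ]
}}

```text
time_s: 16.28
tcp_pos: [0.4967, -0.1592, 0.1598]
tool_rot: [0.093, 0.996, 0.0, -0.0]
contact_force: [0.0, -0.4, -0.2]
finger_gap: 0.0871
grasp_force: 0.0
```

Request:
{"fn": "carry_out", "kwargs": {
  "steps": [
    [0,0,2,0],
    [0,0,2,0],
    [0,0,2,0],
    [0,0,0,0]
  ]
}}

```text
time_s: 16.62
tcp_pos: [0.4966, -0.1592, 0.1538]
tool_rot: [0.093, 0.996, 0.0, -0.0]
contact_force: [-1.5, -0.1, 0.7]
finger_gap: 0.0873
grasp_force: 0.0
```

Request:
{"fn": "carry_out", "kwargs": {
  "steps": [
    [0,0,2,0],
    [0,0,2,0],
    [0,0,2,0],
    [0,0,0,0]
  ]
}}

```text
time_s: 16.95
tcp_pos: [0.4966, -0.1592, 0.1478]
tool_rot: [0.093, 0.996, 0.0, -0.0]
contact_force: [-0.1, 0.1, 0.8]
finger_gap: 0.0871
grasp_force: 0.0
```

Request:
{"fn": "carry_out", "kwargs": {
  "steps": [
    [0,0,2,0],
    [0,0,2,0],
    [0,0,2,0],
    [0,0,0,0]
  ]
}}

```text
time_s: 17.28
tcp_pos: [0.4966, -0.1592, 0.1418]
tool_rot: [0.093, 0.996, 0.0, -0.0]
contact_force: [-0.6, 0.1, -0.3]
finger_gap: 0.0868
grasp_force: 0.0
```

No resistance with the gripper body now below the cable's height, so the cable isn't an obstacle. I continue down to the grasp.

Request:
{"fn": "carry_out", "kwargs": {
  "steps": [
    [-1,2,5,0],
    [0,0,8,0],
    [0,0,8,0],
    [0,0,4,0],
    [0,0,0,0]
  ]
}}

```text
time_s: 17.7
tcp_pos: [0.4972, -0.1572, 0.1156]
tool_rot: [0.093, 0.996, -0.0, -0.001]
contact_force: [-1.2, -0.1, -0.0]
finger_gap: 0.0872
grasp_force: 0.0
```

Request:
{"fn": "carry_out", "kwargs": {
  "steps": [
    [0,0,10,0],
    [0,0,14,0],
    [0,0,14,0],
    [0,0,10,0],
    [0,0,6,0],
    [0,0,2.5,0],
    [0,0,0,0],
    [0,0,0,0]
  ]
}}

```text
time_s: 18.37
tcp_pos: [0.4987, -0.1577, 0.0611]
tool_rot: [0.094, 0.996, -0.0, 0.0]
contact_force: [0.3, 0.0, 0.3]
finger_gap: 0.0869
grasp_force: 0.0
```

```bash
python3 -c "
from h import *
st();p=arm.snapshot('wrist');save(p,'w5');p=p
w=cloud(p);m=mask(p['frame'],'orange');P=w[m];P=P[~np.isnan(P[:,0])&(P[:,2]<.08)];print(len(P),np.percentile(P,[1,50,99],axis=0))"
```

```text
t 18.37 tcp [ 0.4987 -0.1577  0.0611] yaw_y 79.27 F [0.3 0.  0.3] gap 86.9 grip 0.0 q [-0.25  0.25  0.57  1.99 -0.17  0.95  1.78] tilt [ 0.0007 -0.0001 -1.    ]
15202 [[ 0.4334 -0.1812  0.022 ]
 [ 0.4675 -0.1507  0.0617]
 [ 0.5279 -0.1177  0.066 ]]
```

Request:
{"fn": "carry_out", "kwargs": {
  "steps": [
    [0,1,1.2,0],
    [0,0,0,0],
    [0,0,0,0],
    [0,0,0,0],
    [0,0,0,0],
    [0,0,0,0],
    [0,0,0,0]
  ],
  "claw": 40
}}

```text
time_s: 19.0
tcp_pos: [0.4987, -0.1558, 0.0597]
tool_rot: [0.093, 0.996, 0.001, 0.0]
contact_force: [0.9, 2.6, 0.6]
finger_gap: 0.0547
grasp_force: 30.0
```

Request:
{"fn": "carry_out", "kwargs": {
  "steps": [
    [0,0,-5,0],
    [0,0,-15,0],
    [0,0,-30,0],
    [0,0,-35,0],
    [0,0,-35,0],
    [0,0,-35,0],
    [0,0,-35,0],
    [0,0,-35,0],
    [0,0,-20,0],
    [0,0,-5,0],
    [0,0,0,0]
  ]
}}

```text
time_s: 19.92
tcp_pos: [0.4987, -0.1571, 0.3105]
tool_rot: [0.094, 0.996, -0.0, 0.001]
contact_force: [-0.6, -0.5, -2.8]
finger_gap: 0.0546
grasp_force: 30.0
```

```bash
python3 -c "
from h import *
st();plan([.5459,.2212,.30],88.5,11)"
```

```text
t 19.92 tcp [ 0.4987 -0.1571  0.3105] yaw_y 79.25 F [-0.6 -0.5 -2.8] gap 54.6 grip 30.0 q [-0.32  0.01  0.58  1.69 -0.01  1.45  1.65] tilt [ 0.0022 -0.0004 -1.    ]
from [ 0.4987 -0.1571  0.3105] 79.24683296526705 total [ 47.166  378.2697 -10.4952] spin -9.253167034732954
spin first: per row [-3.3862 34.4886  0.9541]  spin last: per row [ 2.2036 34.5843  0.9541]
```

Request:
{"fn": "carry_out", "kwargs": {
  "steps": [
    [1,18,0,0],
    [2,34,0,0],
    [2,40,0,0],
    [2,40,0,0],
    [2,40,0,0],
    [2,40,0,0],
    [2,40,0,-2],
    [1,40,0,-2],
    [-1,38,2,-2],
    [-2,28,3,-2],
    [-2,16,5,-1.2],
    [0,0,0,0]
  ]
}}

```text
time_s: 20.92
tcp_pos: [0.5482, 0.2187, 0.2949]
tool_rot: [0.01, 1.0, -0.001, -0.003]
contact_force: [-1.1, 0.8, -3.4]
finger_gap: 0.0548
grasp_force: 30.0
```

```bash
python3 held.py orange; python3 -c "
from h import *
plan([.5459,.2212,.214],88.5,1)"
```

```text
t 20.92 tcp [0.5482 0.2187 0.2949] yaw_y 88.87 F [-1.1  0.8 -3.4] gap 54.8 grip 30.0 q [-0.65  0.18  0.27  1.54 -0.05  1.44  1.17] tilt [-0.0062 -0.0017 -1.    ]
yaw -1.10 pitch -0.69 rms 3.29 foot bed mm [ 76.0972  -3.8641 239.6933] mid bed mm [123.3945  -3.4796 211.625 ] 14159
from [0.5488 0.2154 0.2959] 88.63300898451763 total [ -2.8763   5.8434 -81.8521] spin 0.13300898451763032
spin first: per row [ 3.0283  5.7661 81.8521]  spin last: per row [ 3.0149  5.7732 81.8521]
```

Request:
{"fn": "carry_out", "kwargs": {
  "steps": [
    [3,5.5,15,0.1],
    [0,0,25,0],
    [0,0,25,0],
    [0,0,12,0],
    [0,0,5,0],
    [0,0,4,0],
    [0,0,4,0],
    [0,0,3,0],
    [0,0,0,0]
  ]
}}

```text
time_s: 21.72
tcp_pos: [0.5476, 0.2199, 0.207]
tool_rot: [0.014, 1.0, 0.0, 0.0]
contact_force: [-0.1, -0.6, -3.0]
finger_gap: 0.0543
grasp_force: 30.0
```

```bash
python3 held.py orange; python3 -c "
from h import *
plan([.5459,.2212,.1737],88.5,1)"
```

```text
t 21.72 tcp [0.5476 0.2199 0.207 ] yaw_y 88.36 F [-0.1 -0.6 -3. ] gap 54.3 grip 30.0 q [-0.65  0.22  0.26  1.67 -0.06  1.26  1.16] tilt [ 0.0008  0.0003 -1.    ]
yaw -1.63 pitch -0.31 rms 3.33 foot bed mm [ 31.5039  -2.0153 163.4047] mid bed mm [ 78.9834  -2.1395 135.6436] 14074
from [0.5476 0.2201 0.2072] 88.37142523415605 total [ -1.7448   1.1221 -33.5011] spin -0.12857476584395044
spin first: per row [ 1.7736  1.076  33.5011]  spin last: per row [ 1.776   1.072  33.5011]
```

Request:
{"fn": "carry_out", "kwargs": {
  "steps": [
    [1.7,1.5,3,0],
    [0,0,3,0],
    [0,0,3,0],
    [0,0,2,0],
    [0,0,2,0],
    [0,0,2,0],
    [0,0,0,0]
  ]
}}

```text
time_s: 22.35
tcp_pos: [0.5451, 0.2222, 0.1918]
tool_rot: [0.014, 1.0, 0.0, -0.0]
contact_force: [-3.6, 1.2, 2.1]
finger_gap: 0.0544
grasp_force: 30.0
```

Request:
{"fn": "carry_out", "kwargs": {
  "steps": [
    [0,0,2,0],
    [0,0,2,0],
    [0,0,2,0],
    [0,0,2,0],
    [0,0,0,0]
  ]
}}

```text
time_s: 22.77
tcp_pos: [0.5446, 0.2221, 0.1832]
tool_rot: [0.014, 1.0, 0.0, -0.001]
contact_force: [-5.6, 1.6, 2.2]
finger_gap: 0.0546
grasp_force: 30.0
```

```bash
sed -i "s/P=P\[(abs(P\[:,1\]-T\[1\])<.030)/P=P[((P-T)[:,0]<-.02)\&(abs(P[:,1]-T[1])<.030)/" held.py; python3 held.py orange w6
```

```text
t 22.77 tcp [0.5446 0.2221 0.1832] yaw_y 88.42 F [-5.6  1.6  2.2] gap 54.6 grip 30.0 q [-0.65  0.23  0.26  1.7  -0.06  1.22  1.16] tilt [-0.0021  0.0003 -1.    ]
yaw -1.44 pitch 14.70 rms 0.54 foot bed mm [ 11.262   -0.0375 129.5229] mid bed mm [ 64.3115   0.0201 115.0056] 8895
```

Request:
{"fn": "carry_out", "kwargs": {
  "steps": [
    [0,0,2,0],
    [0,0,2,0],
    [0,0,2,0],
    [0,0,2,0],
    [0,0,1,0],
    [0,0,0,0]
  ]
}}

```text
time_s: 23.32
tcp_pos: [0.545, 0.2221, 0.1743]
tool_rot: [0.014, 1.0, 0.0, -0.001]
contact_force: [-4.0, 0.4, 2.5]
finger_gap: 0.0543
grasp_force: 30.0
```

```bash
python3 held.py orange
```

```text
t 23.32 tcp [0.545  0.2221 0.1743] yaw_y 88.41 F [-4.   0.4  2.5] gap 54.3 grip 30.0 q [-0.65  0.24  0.26  1.71 -0.07  1.2   1.16] tilt [-0.0013  0.0004 -1.    ]
yaw -1.47 pitch 26.16 rms 0.55 foot bed mm [  5.2461  -0.109  109.7385] mid bed mm [ 60.1226  -0.0848 106.0554] 8611
```

Request:
{"fn": "carry_out", "kwargs": {
  "steps": [
    [0,0,1,0],
    [0,0,0.8,0],
    [0.9,0,0.5,0],
    [0.9,0,0.5,0],
    [0.9,0,0.5,0],
    [0,0,0,0]
  ]
}}

```text
time_s: 23.87
tcp_pos: [0.5447, 0.222, 0.1723]
tool_rot: [0.014, 1.0, 0.001, 0.002]
contact_force: [2.1, 2.3, 2.5]
finger_gap: 0.0544
grasp_force: 30.0
```

```bash
python3 held.py orange
```

```text
t 23.87 tcp [0.5447 0.222  0.1723] yaw_y 88.37 F [2.1 2.3 2.5] gap 54.4 grip 30.0 q [-0.65  0.24  0.26  1.72 -0.06  1.19  1.16] tilt [ 0.0046  0.0014 -1.    ]
yaw -1.46 pitch 28.96 rms 0.52 foot bed mm [  3.9948  -0.1356 105.0824] mid bed mm [ 58.9857  -0.0984 104.0814] 8472
```

Request:
{"fn": "carry_out", "kwargs": {
  "steps": [
    [0.6,0,0.2,0],
    [0.6,0,0.2,0],
    [0.6,0,0.2,0],
    [0,0,0,0]
  ]
}}

```text
time_s: 24.25
tcp_pos: [0.5411, 0.222, 0.1706]
tool_rot: [0.014, 1.0, 0.0, 0.0]
contact_force: [1.1, 3.6, 1.3]
finger_gap: 0.0545
grasp_force: 30.0
```

```bash
python3 held.py orange
```

```text
t 24.25 tcp [0.5411 0.222  0.1706] yaw_y 88.40 F [1.1 3.6 1.3] gap 54.5 grip 30.0 q [-0.66  0.23  0.26  1.73 -0.06  1.19  1.16] tilt [ 0.0003  0.0004 -1.    ]
yaw -1.37 pitch 28.59 rms 0.53 foot bed mm [ -0.0326  -0.2864 105.8369] mid bed mm [ 54.9508  -0.179  104.488 ] 8505
```

Request:
{"fn": "carry_out", "kwargs": {
  "steps": [
    [0.4,0,0.2,0],
    [0.4,0,0.2,0],
    [0.4,0,0.2,0],
    [0,0,0,0]
  ]
}}

```text
time_s: 24.63
tcp_pos: [0.541, 0.222, 0.1706]
tool_rot: [0.014, 1.0, 0.0, 0.001]
contact_force: [3.5, 4.3, 1.8]
finger_gap: 0.0547
grasp_force: 30.0
```

```bash
python3 held.py orange
```

```text
t 24.63 tcp [0.541  0.222  0.1706] yaw_y 88.38 F [3.5 4.3 1.8] gap 54.7 grip 30.0 q [-0.66  0.23  0.26  1.73 -0.06  1.19  1.16] tilt [ 0.0027  0.0009 -1.    ]
yaw -1.35 pitch 28.56 rms 0.54 foot bed mm [ -0.0312  -0.3107 105.8814] mid bed mm [ 54.9512  -0.1819 104.4973] 8505
```

Request:
{"fn": "carry_out", "kwargs": {
  "steps": [
    [-0.6,1,-0.3,0],
    [0,0,0,0]
  ]
}}

```text
time_s: 24.85
tcp_pos: [0.5411, 0.2221, 0.1706]
tool_rot: [0.014, 1.0, -0.0, 0.0]
contact_force: [2.0, 1.6, 2.8]
finger_gap: 0.0547
grasp_force: 30.0
```

Request:
{"fn": "carry_out", "kwargs": {
  "steps": [
    [0,0,0,0],
    [0,0,0,0],
    [0,0,0,0],
    [0,0,0,0]
  ],
  "claw": 68
}}

```text
time_s: 25.18
tcp_pos: [0.5397, 0.2218, 0.1694]
tool_rot: [0.015, 1.0, -0.001, -0.001]
contact_force: [-0.8, 0.0, 0.6]
finger_gap: 0.0667
grasp_force: 0.0
```

Request:
{"fn": "carry_out", "kwargs": {
  "steps": [
    [0,0,-5,0],
    [0,0,-15,0],
    [0,0,-30,0],
    [0,0,-35,0],
    [0,0,-30,0],
    [0,0,-15,0],
    [0,0,0,0],
    [0,0,0,0]
  ]
}}

```text
time_s: 25.85
tcp_pos: [0.5408, 0.2226, 0.3013]
tool_rot: [0.014, 1.0, 0.0, 0.001]
contact_force: [-0.4, 0.4, -1.6]
finger_gap: 0.0679
grasp_force: 0.0
```

```bash
python3 stack.py w7 o
```

```text
t 25.85 tcp [0.5408 0.2226 0.3013] yaw_y 88.36 F [-0.4  0.4 -1.6] gap 67.9 grip 0.0 q [-0.67  0.16  0.26  1.55 -0.04  1.44  1.14] tilt [ 0.0013  0.0008 -1.    ]
second_left y 40.9 z 66.2 yaw 0.23 pitch -0.14 deg x ends [-0.3  1.2 88.8] rms 0.61 2697
cap_blue y -40.8 z 65.5 yaw 0.34 pitch -0.30 deg x ends [-0.1  1.4 89.4] rms 0.61 2626
low_left y 81.4 z 27.8 yaw 0.12 pitch -0.12 deg x ends [-0.1  1.4 88.6] rms 0.65 1876Traceback (most recent call last):
  File "stack.py", line 15, in <module>
    one('low_left','green',81,28);one('low_mid','green',0,28);one('low_right','green',-81,28)
                                  ~~~^^^^^^^^^^^^^^^^^^^^^^^^
  File "stack.py", line 13, in one
    print(n,'y %.1f z %.1f yaw %.2f pitch %.2f deg'%(v[0],v[1],*np.degrees(v[2:])),'x ends',np.percentile(P[:,0],[.5,2,98]).round(1),'rms %.2f'%np.sqrt(np.mean(s.fun**2)),len(P))
                                                                                            ~~~~~~~~~~~~~^^^^^^^^^^^^^^^^^^
    return _quantile_unchecked(
        a, q, axis, out, overwrite_input, method, keepdims, weights)
    return _ureduce(a,
                    func=_quantile_ureduce_func,
    ...<5 lines>...
                    overwrite_input=overwrite_input,
                    method=method)
    r = func(a, **kwargs)
    result = _quantile(arr,
                       quantiles=q,
    ...<2 lines>...
                       out=out,
                       weights=wgt)
    slices_having_nans = np.isnan(arr[-1, ...])
                                  ~~~^^^^^^^^^
IndexError: index -1 is out of bounds for axis 0 with size 0
```

View pics/w7.png

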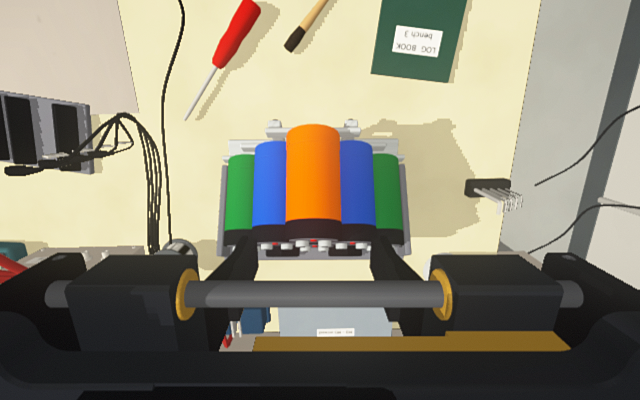

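The view shows the orange one at (313,175) squarely on top of the two blue ones, with the terminals at the upper end. One last numeric check on the orange before handing in.

```bash
sed -i "s/one('low_mid','green',0,28);//" stack.py; python3 stack.py w8 o
```

```text
t 25.90 tcp [0.5402 0.2225 0.2998] yaw_y 88.37 F [-0.4  0.9 -0.2] gap 67.9 grip 0.0 q [-0.67  0.16  0.26  1.55 -0.04  1.44  1.14] tilt [-0.0009 -0.0004 -1.    ]
second_left y 40.9 z 66.2 yaw 0.12 pitch -0.07 deg x ends [-0.2  1.3 88.8] rms 0.62 2707
cap_blue y -40.8 z 65.5 yaw 0.15 pitch -0.41 deg x ends [-0.   1.6 89.2] rms 0.60 2629
low_left y 81.5 z 27.8 yaw 0.21 pitch -0.18 deg x ends [-0.1  1.5 88.4] rms 0.65 1880
low_right y -82.3 z 27.6 yaw 0.16 pitch -0.15 deg x ends [ 0.4  2.2 89.3] rms 0.62 1941
orange y -0.4 z 104.3 yaw 0.22 pitch -0.86 deg x ends [-0.2  1.3 89.2] rms 0.57 4957
```

```bash
python3 -c "
from bench import arm
print(arm.close_job())"
```

```text
the job is handed in; nothing more can be done
None
```

Both capacitors lie in their gaps, let go and within about 1 mm of their neighbours' ends on the stop bars; the job was handed in at about 26 s, and no verdict was returned.

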